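Tap cream-jar lids home in order and start the capper

TASK

With the fingertips, gently press the red lid down until it has caught on its jar, about 9 mm and without ramming it against its stop, then the yellow lid, then the green lid, and finally press the blue start button on the control box and let it go. Do not pick up, tip or push any jar out of its place in the tray, do not touch the jar with the black lid, and leave everything else on the bench where it is.

Things in the scene. Friction and masses are not known exactly. Their poses are not given: they have to be found in the camera images.
- red_jar: loose white cream jar with a red lid, 56 mm across, about 0.25 kg, standing in one compartment of the blue tray; origin at the centre of its underside, z up. Its shoulder (where the lid comes to rest) is 52 mm above the origin; a bare metal neck shows between shoulder and lid while the lid stands proud
- red_lid_top (a point): centre of the flat top of the red lid (56 mm across, 14 mm thick); it goes down with the lid: 78 mm above the jar's origin at lid value 0, 66 mm when pushed to the stop
- red_lid (a joint): push-down of the red lid in m: 0 is 12 mm proud of the shoulder; from 0.007 on its snap ring has caught and it is home; the soft liner yields until a firm stop at 0.012 (flush). Starts at 0 to 0.0015. It stays where it is left. It moves at about 1.5 to 3 N, needs 8 N at 7 mm, 10 N at 9.5 mm, 12.5 N at 12 mm. The lid cannot come off
- yellow_jar: loose white cream jar with a yellow lid, 56 mm across, about 0.25 kg, standing in one compartment of the blue tray; origin at the centre of its underside, z up. Its shoulder (where the lid comes to rest) is 62 mm above the origin; a bare metal neck shows between shoulder and lid while the lid stands proud
- yellow_lid_top (a point): centre of the flat top of the yellow lid (56 mm across, 14 mm thick); it goes down with the lid: 88 mm above the jar's origin at lid value 0, 76 mm when pushed to the stop
- yellow_lid (a joint): push-down of the yellow lid in m: 0 is 12 mm proud of the shoulder; from 0.007 on its snap ring has caught and it is home; the soft liner yields until a firm stop at 0.012 (flush). Starts at 0 to 0.0015. It stays where it is left. It moves at about 1.5 to 3 N, needs 8 N at 7 mm, 10 N at 9.5 mm, 12.5 N at 12 mm. The lid cannot come off
- green_jar: loose white cream jar with a green lid, 56 mm across, about 0.25 kg, standing in one compartment of the blue tray; origin at the centre of its underside, z up. Its shoulder (where the lid comes to rest) is 57 mm above the origin; a bare metal neck shows between shoulder and lid while the lid stands proud
- green_lid_top (a point): centre of the flat top of the green lid (56 mm across, 14 mm thick); it goes down with the lid: 83 mm above the jar's origin at lid value 0, 71 mm when pushed to the stop
- green_lid (a joint): push-down of the green lid in m: 0 is 12 mm proud of the shoulder; from 0.007 on its snap ring has caught and it is home; the soft liner yields until a firm stop at 0.012 (flush). Starts at 0 to 0.0015. It stays where it is left. It moves at about 1.5 to 3 N, needs 8 N at 7 mm, 10 N at 9.5 mm, 12.5 N at 12 mm. The lid cannot come off
- black_jar: loose white jar with a black lid that is already fully home, 56 mm across, 71 mm tall in all, standing in the fourth compartment; origin at the centre of its underside. Not to be touched
- tray: blue plastic tray fixed to the bench, 210 x 210 x 30 mm, walls 5 mm, floor 5 mm thick, a cross divider making four compartments of about 97 mm; origin at the centre of its underside
- control_box: grey metal operator box fixed to the bench, 100 x 90 x 60 mm high, on one side of the tray, with a blue push button in a black collar on top and two small lamps; origin at the centre of its underside
- start_top (a point): centre of the top of the blue start button (30 mm across, its collar 44 mm across); 85 mm above the bench when released
- start (a joint): travel of the blue button in m: 0 released, 0.009 fully down; it springs back, moves from 2.7 N, switches on from 0.003 (4.8 N) and is fully down at 9 N
- stick_cup: bystander: clear cup with blue sticks, 76 mm across, 139 mm high over the sticks; origin at the centre of its underside
- bottle: bystander: amber bottle, 56 mm across, 140 mm high; origin at the centre of its underside
- tape: bystander: orange ring of tape lying flat, 90 mm across, 24 mm high; origin at the centre of its underside
- spare_lid: bystander: loose white lid, 56 mm across, 14 mm thick; origin at the centre of its underside
- spatula: bystander: spatula lying on the bench; origin under its middle

How it is judged:
On the way, in this order (a step that is already met when the one before it is completed fails the run):
1. the red lid is pushed home (value of joint red_lid above 0.007 m), for 0.1 s.
2. the yellow lid is pushed home (value of joint yellow_lid above 0.007 m), for 0.1 s.
3. the green lid is pushed home (value of joint green_lid above 0.007 m), for 0.1 s.
4. the blue start button is pressed in (value of joint start above 0.003 m), for 0.05 s.
At the end, for the whole second after the job is handed in: The red, yellow and green lids are down by more than 7 of their 12 mm, the blue button has sprung back (under 2 mm), all four jars stand upright (0.1 rad) on the tray floor, at rest, within 25 mm of their starts, and the five loose bystanders within 30 mm of theirs (value of joint each of red_lid, yellow_lid, green_lid above 0.007 m and value of joint start below 0.002 m and angle between each of red_jar, yellow_jar, green_jar, black_jar's own z axis and vertical below 0.1 rad and distance of each of red_jar, yellow_jar, green_jar, black_jar from where it was at the start of the episode below 0.025 m and height (world z) of each of red_jar, yellow_jar, green_jar, black_jar below 0.012 m and linear speed of each of red_jar, yellow_jar, green_jar, black_jar below 0.02 m/s and distance of each of stick_cup, bottle, tape, spare_lid, spatula from where it was at the start of the episode below 0.03 m); the robot touches nothing.
It fails at once if a lid is pushed down, or the button pressed, before the ones named earlier are home ((value of joint yellow_lid above 0.003 m and not (value of joint red_lid above 0.007 m)) or (value of joint green_lid above 0.003 m and not (value of joint yellow_lid above 0.007 m)) or (value of joint start above 0.002 m and not (value of joint each of red_lid, yellow_lid, green_lid above 0.007 m))).
It fails at once if a jar or the control box is pressed harder than 40 N (contact force between any of the fingers, the arm and red_jar above 40 N or contact force between any of the fingers, the arm and yellow_jar above 40 N or contact force between any of the fingers, the arm and green_jar above 40 N or contact force between any of the fingers, the arm and control_box above 40 N).
It fails at once if a jar is lifted by more than 10 mm, tipped by 0.25 rad or pushed more than 25 mm from its place (height (world z) of any of red_jar, yellow_jar, green_jar, black_jar above 0.015 m or (angle between any of red_jar, yellow_jar, green_jar, black_jar's own z axis and vertical above 0.25 rad or distance of any of red_jar, yellow_jar, green_jar, black_jar from where it was at the start of the episode above 0.025 m)).
It fails at once if the black-lidded jar is touched (contact force between any of the fingers, the arm and black_jar above 0.3 N).
It fails at once if another thing on the bench is moved more than 30 mm (distance of any of stick_cup, bottle, tape, spare_lid, spatula from where it was at the start of the episode above 0.03 m).
It also fails if it takes over 72 s, if anything falls off the work surface, if the arm or the gripper's body presses on something with over 40 N, if the wrist force passes 120 N, or if a joint passes its speed limit or range.

ROBOT

A 6-joint arm with a two-finger parallel gripper is mounted at the origin on the work surface. World frame = base frame: x ahead of the robot, y to its left, z up, the work surface at z = 0. Lengths are in m, angles in rad, forces in N, time in s.
With the tool pointing down it reaches from about 0.35 to 0.875 m from the base axis. Payload 4.2 kg.
Tool frame: the origin (TCP) lies midway between the tips of the shut fingers; the grasp point (between the pads) lies 19 mm behind it; z points along the fingers, y is the line along which they close (so a half turn about z gives the same grasp; the last joint's range is limited). The gripper opens to 87 mm and grips with 3 to 60 N. Pads are 19 mm wide; open, the fingers measure 117 mm over their backs; the gripper's body (75 mm by 190 mm) begins 51 mm behind the grasp point.
Start: joints at [1.39, 0.385, 0.008, 0, -1.194, -0.259], TCP at [0.266, 0.566, 0.223] pointing down, gripper open.
Joint ranges: [-3.14, 3.14], [-1.21, 2.06], [-1.07, 1.41], [-3.16, 2.05], [-2.99, -0.16], [-3.1, 3.1]. Speed limits (rad/s): [2.79, 2.79, 3.14, 3.14, 3.14, 3.14].

INTERFACE

Orientations are given as a 3x3 rotation matrix whose columns are the frame's x, y, z axes.
In Python, from workcell import manip gives the robot as it stands.
- The arm moves only by the tool arm_command, never from a script. Its argument "commands" is a list of rows, each a list of 3 entries, a list of its own where there are three numbers: the opening, from -1 (shut) to 1 (fully open), then the shift along the tool's x, y, z in mm, then the turn, a rotation vector about the tool's x, y, z in degrees. In form: [[grip, [x, y, z], [rx, ry, rz]], ...]. A call has 1 to 12 rows; each row is the pose to reach, as a shift and turn from the pose commanded when the call began, along the tool's axes at that moment; what a row does not reach only later rows make up. A row lasts 1/8 s, in which the tool goes at most 62.5 mm and 10.7 degrees, less where a joint would pass 70% of its speed; a pose out of reach is approached as far as the arm can. A call with a gripper value outside its range is refused whole. The fingers move at their own pace and stop on an object; "newtons" is the grip in N (left out, the last holds). Time passes only in rows, so rows that repeat a pose let the fingers close. It gives the time, the measured TCP pose, the force, the opening and the grip force at its end, in the units of the state.
- manip.get_obs(): the state, without advancing time (a new reading comes with each control period).
- manip.read_camera(name): name is "scene" or "side" or "wrist"; returns a dict with "frame" (384x512x3 uint8, red, green, blue), "z_map" (384x512 float32, m along the optical axis (not along the pixel's ray), 0 where there is no reading), "fovy" (degrees; the focal length in pixels is half the picture's height over the tangent of half this angle, whatever the lens; pixels are square), "cx", "cy" (the principal point, pixels), "world_to_cam" (4x4, takes a point from world to camera coordinates). Camera axes: x right, y up, looking along -z (the intrinsics and any distortion apply to the point x, -y, -z); pixel columns grow to the right and rows downward; lengths in m; the calibration is good to about 2 mm. The wrist camera is an equidistant fisheye: a pixel r from the principal point sees the ray r / f radians off the axis. A picture is of the moment at which its call begins.
- manip.job_done(): hands the job in; it is judged then, once.
The state is a dict: "time_s": time; "joints": joint angles; "qd": joint speeds; "joint_efforts": joint torques, N m; "tcp_pos": TCP position; "orientation": TCP orientation; "wrist_force": force on the tool from outside, world axes, zero at the start; "torque": the same for the moment, N m; "grip_width": finger opening in m; "grip_force": force on a finger pad.
Only numpy, scipy, OpenCV 4.12 (cv2) and the standard library are available. Lean on these libraries where they do the work, as an engineer would, in place of code of your own. Each camera call takes 0.05 s, during which the arm holds its last target. There are 200 camera calls.

## Working session

There is one attempt and no reset: what is moved stays moved. The work goes in short steps, Python scripts to look and compute and a tool call to move; the robot and the scene stay as the last step left them, time stands still between calls to the robot, and variables do not carry over. Pictures are saved under pics/ and viewed, at most 10 in all, crops included, and the job is handed in when it is done.

Besides the shell and the picture viewer there is one more tool, called after "Request:" as a command line: name --argument value ..., lists and objects as JSON in quotes. arm_command: Moves the arm, as the interface text tells. Its arguments: {"type":"object","properties":{"commands":{"type":"array"},"newtons":{"type":"number"}},"required":["commands"]}

```bash
mkdir -p pics; cat > h.py <<'E'
import numpy as np, cv2
from workcell import manip
def shot(n,name=None):
    c=manip.read_camera(n)
    if name: cv2.imwrite('pics/'+name,c['frame'][:,:,::-1])
    return c
def pts(c):
    # world point map from depth (pinhole cameras)
    z=c['z_map'];h,w=z.shape;f=h/2/np.tan(np.radians(c['fovy']/2))
    v,u=np.mgrid[:h,:w]
    P=np.stack([(u-c['cx'])/f*z,-(v-c['cy'])/f*z,-z,np.ones_like(z)],-1)
    return (P@np.linalg.inv(c['world_to_cam']).T)[...,:3]
E
python3 - <<'E'
from h import *
a=shot('scene');b=shot('side')
cv2.imwrite('pics/a.png',np.hstack([cv2.resize(x['frame'],(400,300))for x in(a,b)])[:,:,::-1])
for n,c in(('scene',a),('side',b)):
    P=pts(c);hsv=cv2.cvtColor(c['frame'],cv2.COLOR_RGB2HSV)
    print(n,c['fovy'],c['cx'],c['cy'])
    for k,lo,hi in(('red',(172,120,60),(180,255,255)),('red0',(0,140,60),(6,255,255)),('yel',(22,120,80),(34,255,255)),('grn',(45,90,40),(85,255,255)),('blu',(95,120,40),(125,255,255))):
        m=cv2.inRange(hsv,lo,hi);N,L,S,C=cv2.connectedComponentsWithStats(m)
        for i in range(1,N):
            if S[i,4]<60:continue
            q=P[(L==i)&(c['z_map']>0)]
            if not len(q):continue
            zt=np.percentile(q[:,2],95);t=q[q[:,2]>zt-.004]
            print(k,S[i],C[i].round(),'ztop',zt.round(4),'mid',((t.min(0)+t.max(0))/2).round(4),'ext',np.ptp(t,0).round(3))
o=manip.get_obs();print(o)
E
```

```text
scene 43.975377741434684 256.0807819777165 199.2270304096338
red [236 179  17  15 109] [244. 186.] ztop 0.0859 mid [ 0.4721 -0.0356  0.0868] ext [0.053 0.04  0.01 ]
yel [256 202  18  16 223] [264. 210.] ztop 0.0956 mid [ 0.5837 -0.0105  0.0952] ext [0.052 0.051 0.007]
grn [265 164  17  16 200] [273. 171.] ztop 0.0915 mid [0.4604 0.0747 0.0911] ext [0.054 0.05  0.007]
blu [ 398  138  114  108 5829] [460. 190.] ztop 0.0983 mid [0.7364 0.6196 0.1005] ext [0.281 0.383 0.012]
blu [ 222  167   89   76 1966] [264. 206.] ztop 0.0306 mid [0.5204 0.0235 0.0574] ext [0.235 0.242 0.062]
side 47.8762636153516 253.92925336704096 192.44172451923268
red0 [234 200  16  12 122] [241. 206.] ztop 0.0883 mid [ 0.4678 -0.0359  0.0869] ext [0.053 0.051 0.005]
yel [254 179  17  14 179] [262. 185.] ztop 0.0961 mid [ 0.5772 -0.0131  0.0946] ext [0.056 0.055 0.005]
grn [209 184  17  13 174] [217. 190.] ztop 0.0927 mid [0.4552 0.0721 0.0915] ext [0.051 0.049 0.006]
blu [  187     0   325   242 46644] [382.  86.] ztop 0.2512 mid [1.8488 0.1871 0.3442] ext [0.033 0.808 0.194]
blu [ 141   68   96   73 3494] [190. 
[... 278 characters left out ...]
     -1.19399133e+00, -2.58607808e-01]), 'qd': array([-0.00027213, -0.00042189,  0.00397931,  0.00048455, -0.00010364,
       -0.0010812 ]), 'joint_efforts': array([-1.39750970e-03, -3.91691351e+01,  1.87933266e+01,  4.23194826e+00,
        1.34390275e-02, -7.46448723e-05]), 'tcp_pos': array([0.26584833, 0.56506003, 0.2215849 ]), 'orientation': array([[ 9.04768938e-01, -4.25902121e-01, -7.43375342e-04],
       [-4.25902762e-01, -9.04767212e-01, -1.76887657e-03],
       [ 8.07866464e-05,  1.91703018e-03, -9.99998159e-01]]), 'wrist_force': array([-0.23290416, -0.14193619, -0.59453703]), 'torque': array([0.02828443, 0.01891672, 0.01412438]), 'grip_force': 0.0, 'grip_width': 0.08696383426259614}
```

View pics/a.png

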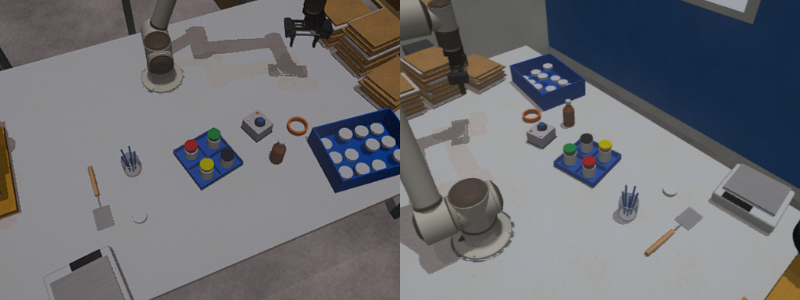

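The scene view shows the tray at around (208,158) in the half-size picture, with red, green, yellow and black lids. The control box is to its upper right at (257,125). I'll move above the red lid with the fingers shut.

Request:
arm_command --commands '[[-1,[443,450,0],[0,0,0]],[-1,[443,450,0],[0,0,0]],[-1,[443,450,0],[0,0,0]],[-1,[443,450,0],[0,0,0]],[-1,[443,450,0],[0,0,0]],[-1,[443,450,0],[0,0,0]],[-1,[443,450,0],[0,0,0]],[-1,[443,450,0],[0,0,0]],[-1,[443,450,0],[0,0,0]],[-1,[443,450,0],[0,0,0]],[-1,[443,450,0],[0,0,0]],[-1,[443,450,0],[0,0,0]]]'

```text
time_s: 1.6
tcp_pos: [0.475, -0.0307, 0.222]
orientation: [[0.904, -0.427, -0.001], [-0.427, -0.904, 0.0], [-0.001, 0.0, -1.0]]
wrist_force: [-0.4, -0.4, 0.2]
grip_width: 0.0006
grip_force: 0.0
```

```bash
python3 - <<'E'
from h import *
o=manip.get_obs();print(o['time_s'],o['tcp_pos'],o['orientation'].round(3),o['wrist_force'],o['joints'].round(2),o['grip_width'])
c=shot('wrist','w1.png');print(c['fovy'],c['cx'],c['cy'],c['world_to_cam'].round(3))
E
```

```text
1.6 [ 0.47497999 -0.03069338  0.22204996] [[ 0.904 -0.427 -0.001]
 [-0.427 -0.904  0.   ]
 [-0.001  0.    -1.   ]] [-0.42170259 -0.4390387   0.17860562] [ 0.28  0.13 -0.34 -0.   -1.1   0.85] 0.0005653598162343801
65.70646984690485 256.91147254491784 193.51194202653693 [[-0.427 -0.904  0.002  0.175]
 [ 0.866 -0.41  -0.287 -0.388]
 [ 0.26  -0.121  0.958 -0.519]
 [ 0.     0.     0.     1.   ]]
```

View pics/w1.png

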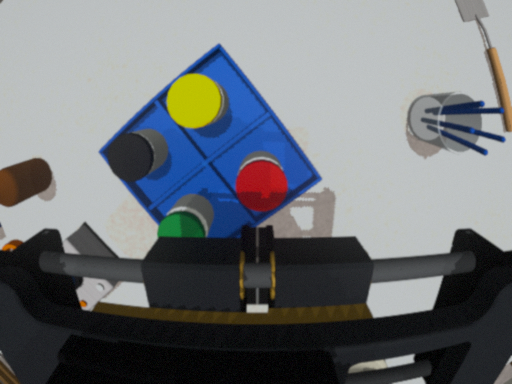

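The wrist view shows the red lid at (262,186), yellow at (194,101), green at (183,228) and black at (131,156). The control box sits partly behind the gripper at (90,265).

```bash
cat >> h.py <<'E'
def ray(c,u,v,z0):
    f=192/np.tan(np.radians(c['fovy']/2));d=np.array([u-c['cx'],v-c['cy']])/f
    t=np.hypot(*d);k=np.sin(t)/t if t else 1
    r=np.array([d[0]*k,-d[1]*k,-np.cos(t)])
    M=np.linalg.inv(c['world_to_cam']);w=M[:3,:3]@r;o=M[:3,3]
    return o+w*(z0-o[2])/w[2]
def lid(c,k,z0):
    lo,hi={'red':((0,140,150),(8,255,255)),'yel':((22,150,150),(34,255,255)),'grn':((45,90,90),(85,255,255)),'blu':((95,120,40),(125,255,255))}[k]
    hsv=cv2.cvtColor(c['frame'],cv2.COLOR_RGB2HSV);m=cv2.inRange(hsv,lo,hi)
    N,L,S,C=cv2.connectedComponentsWithStats(m);i=1+S[1:,4].argmax()
    ct=np.argwhere(L==i)[:,::-1]
    h=cv2.convexHull(ct.astype(np.int32));e=cv2.minEnclosingCircle(h)
    return e,C[i],S[i],ray(c,*C[i],z0)
E
python3 - <<'E'
from h import *
c=shot('wrist')
for k,z in(('red',.082),('yel',.092),('grn',.087)): print(k,lid(c,k,z))
for n,(u0,v0) in(('scene',(332,157)),('side',(180,165))):
    c=shot(n);P=pts(c)
    hsv=cv2.cvtColor(c['frame'],cv2.COLOR_RGB2HSV);m=cv2.inRange(hsv,(95,110,30),(125,255,255))>0
    w=np.zeros_like(m);w[v0-22:v0+22,u0-28:u0+28]=1
    m&=w&(c['z_map']>0)&(P[...,2]>.062)&(P[...,2]<.11);q=P[m];print(n,len(q),q.mean(0),q.min(0),q.max(0))
    v,u=np.nonzero(m);print(u.mean(),v.mean(), np.median(P[(w>0)&(abs(P[...,2]-.06)<.004)],0))
    cv2.imwrite('pics/b_%s.png'%n,cv2.resize(c['frame'][v0-40:v0+40,u0-50:u0+50,::-1],(500,400)))
E
```

```text
red (((281.5243835449219, 186.76829528808594), 4.4816999435424805), array([282.        , 186.17391304]), array([278, 183,   9,   9,  23], dtype=int32), array([ 0.45927977, -0.05261725,  0.082     ]))
yel (((194.3145751953125, 100.14238739013672), 27.27500343322754), array([194.20524211,  99.99911151]), array([ 168,   73,   53,   55, 2251], dtype=int32), array([ 0.57942278, -0.01136604,  0.092     ]))
grn (((169.54762268066406, 225.54762268066406), 14.849494934082031), array([170.66517857, 226.04464286]), array([158, 214,  24,  23, 448], dtype=int32), array([0.47139528, 0.07802652, 0.087     ]))
scene 47 [0.46641073 0.28402989 0.08365815] [0.45446242 0.27157011 0.07742557] [0.4781367  0.29714744 0.09024185]
333.17021276595744 153.0 [0.45632769 0.2754299  0.05925722]
side 30 [0.46428634 0.28088606 0.08572068] [0.44873753 0.26899066 0.07450771] [0.48198138 0.29228158 0.09142811]
181.03333333333333 158.86666666666667 [0.44073303 0.2674571  0.06082856]
```

```bash
python3 - <<'E'
from h import *
c=shot('wrist')
print(ray(c,262,187,.082),ray(c,131,156,.076))
hsv=cv2.cvtColor(c['frame'],cv2.COLOR_RGB2HSV)
m=((hsv[...,0]>168)|(hsv[...,0]<8))&(hsv[...,1]>150)&(hsv[...,2]>60);m[:,:230]=0;m[:,300:]=0
v,u=np.nonzero(m);print(len(u),u.mean(),v.mean(),ray(c,u.mean(),v.mean(),.082))
E
```

```text
[ 0.46764958 -0.03209391  0.082     ] [0.56130842 0.0857729  0.076     ]
2023 262.63173504696 185.06920415224914 [ 0.46929167 -0.03359029  0.082     ]
```

Request:
arm_command --commands '[[-1,[-3,6,50],[0,0,0]],[-1,[-3,6,100],[0,0,0]],[-1,[-3,6,125],[0,0,0]],[-1,[-3,6,130],[0,0,0]],[-1,[-3,6,133],[0,0,0]],[-1,[-3,6,135],[0,0,0]],[-1,[-3,6,137],[0,0,0]],[-1,[-3,6,139],[0,0,0]],[-1,[-3,6,141],[0,0,0]],[-1,[-3,6,142],[0,0,0]],[-1,[-3,6,143],[0,0,0]],[-1,[-3,6,143],[0,0,0]]]'

```text
time_s: 3.35
tcp_pos: [0.4703, -0.0344, 0.0798]
orientation: [[0.905, -0.426, 0.001], [-0.426, -0.905, -0.0], [0.001, -0.0, -1.0]]
wrist_force: [0.1, 0.1, 4.1]
grip_width: 0.0003
grip_force: 2.1
```

Request:
arm_command --commands '[[-1,[0,0,1],[0,0,0]],[-1,[0,0,2],[0,0,0]],[-1,[0,0,3],[0,0,0]],[-1,[0,0,4],[0,0,0]],[-1,[0,0,4.5],[0,0,0]],[-1,[0,0,5],[0,0,0]],[-1,[0,0,5],[0,0,0]]]'

```text
time_s: 4.22
tcp_pos: [0.4703, -0.0344, 0.0752]
orientation: [[0.905, -0.425, 0.001], [-0.425, -0.905, -0.0], [0.001, -0.0, -1.0]]
wrist_force: [-2.1, -0.7, 8.4]
grip_width: 0.0002
grip_force: 4.0
```

Request:
arm_command --commands '[[-1,[0,0,0.5],[0,0,0]],[-1,[0,0,1],[0,0,0]],[-1,[0,0,1.5],[0,0,0]],[-1,[0,0,1.5],[0,0,0]],[-1,[0,0,1.5],[0,0,0]]]'

```text
time_s: 4.85
tcp_pos: [0.4704, -0.0344, 0.0739]
orientation: [[0.905, -0.425, 0.001], [-0.425, -0.905, -0.0], [0.001, -0.0, -1.0]]
wrist_force: [-2.3, 1.4, 9.6]
grip_width: 0.0005
grip_force: 4.6
```

Request:
arm_command --commands '[[-1,[0,0,-30],[0,0,0]],[-1,[0,0,-60],[0,0,0]],[-1,[45,-33,-60],[0,0,0]],[-1,[90,-67,-60],[0,0,0]],[-1,[90,-67,-50],[0,0,0]],[-1,[90,-67,-32],[0,0,0]],[-1,[90,-67,-25],[0,0,0]],[-1,[90,-67,-22],[0,0,0]],[-1,[90,-67,-20],[0,0,0]],[-1,[90,-67,-18],[0,0,0]],[-1,[90,-67,-17],[0,0,0]],[-1,[90,-67,-16],[0,0,0]]]'

```text
time_s: 6.35
tcp_pos: [0.5803, -0.0121, 0.0898]
orientation: [[0.905, -0.426, 0.001], [-0.426, -0.905, 0.0], [0.001, -0.001, -1.0]]
wrist_force: [-1.1, -0.4, 4.8]
grip_width: 0.0003
grip_force: 2.4
```

Request:
arm_command --commands '[[-1,[0,0,1],[0,0,0]],[-1,[0,0,2],[0,0,0]],[-1,[0,0,3],[0,0,0]],[-1,[0,0,4],[0,0,0]],[-1,[0,0,5],[0,0,0]],[-1,[0,0,5.5],[0,0,0]],[-1,[0,0,6],[0,0,0]],[-1,[0,0,6],[0,0,0]]]'

```text
time_s: 7.35
tcp_pos: [0.5804, -0.0121, 0.0844]
orientation: [[0.905, -0.425, 0.001], [-0.425, -0.905, -0.0], [0.001, -0.0, -1.0]]
wrist_force: [-3.5, 0.2, 8.8]
grip_width: 0.0003
grip_force: 4.5
```

Request:
arm_command --commands '[[-1,[0,0,0.4],[0,0,0]],[-1,[0,0,0.7],[0,0,0]],[-1,[0,0,0.7],[0,0,0]],[-1,[0,0,0.7],[0,0,0]],[-1,[0,0,-50],[0,0,0]],[-1,[0,0,-110],[0,0,0]],[-1,[-50,-6,-130],[0,0,0]],[-1,[-100,-12,-130],[0,0,0]],[-1,[-150,-18,-130],[0,0,0]],[-1,[-200,-25,-130],[0,0,0]],[-1,[-200,-25,-130],[0,0,0]],[-1,[-200,-25,-130],[0,0,0]]]'

```text
time_s: 8.85
tcp_pos: [0.4101, 0.0959, 0.2131]
orientation: [[0.905, -0.425, 0.001], [-0.425, -0.905, 0.0], [0.001, -0.001, -1.0]]
wrist_force: [-0.1, 0.9, 0.6]
grip_width: 0.001
grip_force: 0.0
```

```bash
python3 - <<'E'
from h import *
o=manip.get_obs();print(o['time_s'],o['tcp_pos'],o['orientation'].round(3),o['wrist_force'])
c=shot('wrist','w2.png')
for k,z in(('yel',.084),('grn',.087),('blu',.085)): print(k,lid(c,k,z))
E
```

```text
8.85 [0.41006721 0.09591007 0.2131208 ] [[ 0.905 -0.425  0.001]
 [-0.425 -0.905  0.   ]
 [ 0.001 -0.001 -1.   ]] [-0.08001376  0.86185677  0.63369575]
yel (((282.0, 0.5), 25.005098342895508), array([281.99008264,   6.16033058]), array([257,   0,  51,  16, 605], dtype=int32), array([ 0.56448026, -0.00428466,  0.084     ]))
grn (((257.1111145019531, 135.0), 27.96060562133789), array([257.04771699, 134.79925956]), array([ 230,  108,   56,   55, 2431], dtype=int32), array([0.45630311, 0.07354926, 0.087     ]))
blu (((273.5, 75.0), 120.84814453125), array([275.57401698,  80.4013197 ]), array([  154,     0,   240,   191, 18489], dtype=int32), array([0.49713536, 0.03464406, 0.085     ]))
```

View pics/w2.png

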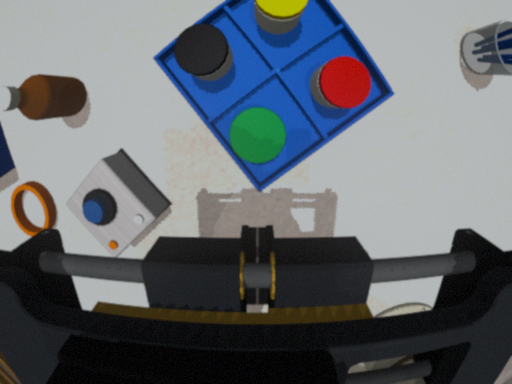

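The green lid is at (257,135), the red and yellow lids look seated, and the blue button is at (99,207). Next is the green lid.

Request:
arm_command --commands '[[-1,[51,1,0],[0,0,0]],[-1,[51,1,50],[0,0,0]],[-1,[51,1,100],[0,0,0]],[-1,[51,1,115],[0,0,0]],[-1,[51,1,120],[0,0,0]],[-1,[51,1,122],[0,0,0]],[-1,[51,1,124],[0,0,0]],[-1,[51,1,126],[0,0,0]],[-1,[51,1,127],[0,0,0]],[-1,[51,1,128],[0,0,0]],[-1,[51,1,128.5],[0,0,0]]]'

```text
time_s: 10.28
tcp_pos: [0.456, 0.0733, 0.0851]
orientation: [[0.905, -0.425, 0.001], [-0.425, -0.905, 0.0], [0.001, -0.001, -1.0]]
wrist_force: [-0.6, -0.7, 4.7]
grip_width: 0.0004
grip_force: 2.2
```

```bash
python3 - <<'E'
from h import *
im=cv2.imread('pics/w2.png')[:,:,::-1]
c=shot('wrist')
# calibration of the w2 pose: same tool rotation, shifted by TCP displacement
t=manip.get_obs()['tcp_pos'];M=np.linalg.inv(c['world_to_cam']);M[:3,3]+=np.array([.41007,.09591,.21312])-t
c['world_to_cam']=np.linalg.inv(M)
hsv=cv2.cvtColor(np.ascontiguousarray(im),cv2.COLOR_RGB2HSV);m=cv2.inRange(hsv,(95,150,90),(125,255,255));m[:,:70]=0;m[:,130:]=0;m[:180]=0;m[235:]=0
v,u=np.nonzero(m);print(len(u),u.mean(),v.mean(),u.min(),u.max(),v.min(),v.max(),ray(c,u.mean(),v.mean(),.085),ray(c,257,134.8,.087))
E
```

```text
318 92.72641509433963 211.1006289308176 84 102 201 222 [0.46412974 0.28182146 0.085     ] [0.45638648 0.07357099 0.087     ]
```

Request:
arm_command --commands '[[-1,[0,0,1],[0,0,0]],[-1,[0,0,2],[0,0,0]],[-1,[0,0,3],[0,0,0]],[-1,[0,0,4],[0,0,0]],[-1,[0,0,5],[0,0,0]],[-1,[0,0,5.5],[0,0,0]],[-1,[0,0,6],[0,0,0]],[-1,[0,0,6.5],[0,0,0]],[-1,[0,0,6.5],[0,0,0]],[-1,[0,0,6.5],[0,0,0]]]'

```text
time_s: 11.58
tcp_pos: [0.456, 0.0733, 0.0789]
orientation: [[0.905, -0.425, 0.001], [-0.425, -0.905, 0.0], [0.001, -0.001, -1.0]]
wrist_force: [-1.0, 0.8, 9.2]
grip_width: 0.0003
grip_force: 4.6
```

Request:
arm_command --commands '[[-1,[0,0,-35],[0,0,0]],[-1,[0,0,-80],[0,0,0]],[-1,[-20,-48,-80],[0,0,0]],[-1,[-40,-96,-80],[0,0,0]],[-1,[-60,-144,-80],[0,0,0]],[-1,[-81,-193,-80],[0,0,0]],[-1,[-81,-193,-60],[0,0,0]],[-1,[-81,-193,-30],[0,0,0]],[-1,[-81,-193,-16],[0,0,0]],[-1,[-81,-193,-10],[0,0,0]],[-1,[-81,-193,-8],[0,0,0]],[-1,[-81,-193,-7],[0,0,0]]]'

```text
time_s: 13.08
tcp_pos: [0.4648, 0.2824, 0.0858]
orientation: [[0.905, -0.426, 0.001], [-0.426, -0.905, 0.001], [0.001, -0.002, -1.0]]
wrist_force: [-0.0, -0.8, -0.4]
grip_width: 0.0002
grip_force: 0.0
```

Request:
arm_command --commands '[[-1,[0,0,1],[0,0,0]],[-1,[0,0,2],[0,0,0]],[-1,[0,0,3],[0,0,0]],[-1,[0,0,4],[0,0,0]],[-1,[0,0,5],[0,0,0]],[-1,[0,0,6],[0,0,0]],[-1,[0,0,6.5],[0,0,0]],[-1,[0,0,6.5],[0,0,0]]]'

```text
time_s: 14.08
tcp_pos: [0.4647, 0.2824, 0.0793]
orientation: [[0.905, -0.425, 0.001], [-0.425, -0.905, 0.001], [0.001, -0.001, -1.0]]
wrist_force: [-1.0, -0.9, 6.9]
grip_width: 0.0005
grip_force: 3.4
```

Request:
arm_command --commands '[[-1,[0,0,0],[0,0,0]],[-1,[0,0,-10],[0,0,0]],[-1,[0,0,-50],[0,0,0]],[-1,[0,0,-110],[0,0,0]],[-1,[0,0,-130],[0,0,0]],[-1,[0,0,-130],[0,0,0]],[-1,[0,0,-130],[0,0,0]]]'

```text
time_s: 14.95
tcp_pos: [0.4632, 0.2814, 0.2067]
orientation: [[0.905, -0.426, -0.003], [-0.426, -0.905, -0.002], [-0.002, 0.003, -1.0]]
wrist_force: [-0.8, 0.6, -0.3]
grip_width: 0.0003
grip_force: 0.0
```

```bash
python3 - <<'E'
from h import *
o=manip.get_obs();print(o['time_s'],o['tcp_pos'],o['wrist_force'])
c=shot('side');cv2.imwrite('pics/s2.png',cv2.resize(c['frame'][140:250,150:350,::-1],(800,440)))
E
```

```text
14.95 [0.46323971 0.28141374 0.20672772] [-0.75036224  0.64636601 -0.30234462]
```

View pics/s2.png

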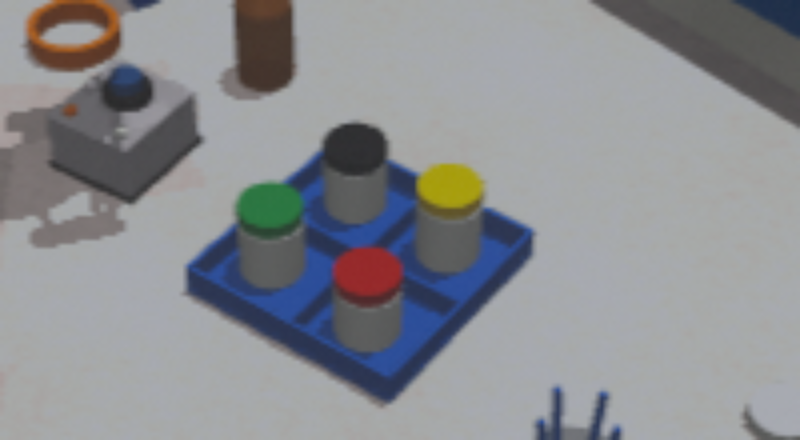

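The side view shows the red (368,275), yellow (449,190) and green (270,209) lids seated, the jars upright in their places, and the button (127,80) released.

```bash
python3 -c "
from workcell import manip
print(manip.job_done())"
```

```text
the job is handed in; nothing more can be done
None
```

I pressed the red, yellow and green lids down in order, each about 9 mm at 9–10 N, pressed the start button about 6 mm and released it, and handed the job in at about 15 s; no verdict came back.

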